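# Seat a keyed adapter in a prosthetic leg's quick-change coupling and latch it

### The job

Fit the adapter with the blue flange from the rack into the quick-change coupling on the pylon held in the vise: set its nose in the bore, turn it under a light press until its keys find the keyways, and let it down fully home, without forcing it. Then swing the red-knobbed latch shut over the flange and let go, leaving the other things on the bench where they are.

Things in the scene. Friction and masses are not known exactly. Their poses are not given: they have to be found in the camera images.
- adapter: the fitting to mount (about 0.25 kg): blue flange, diameter 52 mm, 6 mm thick; above it a bright squarish neck and a small steel pyramid, 65 mm in all; below it a steel nose with two keys. Origin: on its axis at the flange's underside; z up; keys along its +y and -y. It stands in one of the rack's holes, flange on the rack's top; the other two fittings have dark or silver flanges
- neck (a point): point on the adapter's axis at which to grip its neck, 30 mm above the flange's underside (24 mm above the flange's top). The neck is 40 mm tall with flat sides: two facing the adapter's +x and -x, 26 mm apart, and two facing +y and -y, 30 mm apart. Fingers that close along the adapter's x keep clear of the latch later
- key_ends (a point): point on the adapter's axis level with the lower ends of its keys, 24 mm below the flange's underside. The two opposite keys are 7 mm wide, reach 17 mm from the axis and run from here up to the flange. The nose is round, diameter 24 mm, and goes on 10 mm below here, its last 6 mm tapered to 16 mm
- mouth (a point): centre of the coupling's mouth (178 mm high), the top of its brass insert, where the flange's underside lies when home. Bore of diameter 26 mm with two opposite open keyways 9 mm wide that reach 18.5 mm from the axis, all the way down. Off the keyways the keys rest on the insert's top, with the flange 24 mm above home. z up; axes as vise
- bore_end (a point): point on the coupling's axis at the bore's lower end, 38 mm below the mouth. The brass insert is clamped at the patient's toe-out angle, which is not measured: the line through its keyways lies anywhere within 0.75 rad (43 degrees) either way of the vise's y axis. The keys pass only within about 3 degrees of it; half a turn fits as well. The insert does not turn under hand loads
- latch (a joint): angle (rad) of the steel swing latch on the coupling about its vertical pin: 0 shut, tongue over the flange's rim; starts open at 1.5 to 1.75, clear of the adapter, and stays where left (about 3 N at the knob moves it). Shuts clockwise seen from above, to a stop at 0. The tongue clears the flange by 2 mm: it cannot shut unless the adapter is home
- vise: dark blue bench vise, bolted down, 290 mm long along its x, jaws 100 mm wide along its y and 110 mm high, screw and tommy bar at its -x end, which faces the robot; it holds the upright aluminium pylon (diameter 30 mm) with the dark round coupling (diameter 60 mm, from 131 to 178 mm high) on top. Origin: on the table under the coupling's axis
- latch_pivot (a point): axis of the latch's vertical pin, 44 mm from the coupling's axis on the vise's -y side, at the height of the mouth
- latch_knob (a point): middle of the latch's upright red round knob (diameter 18 mm, from 16 to 46 mm above the mouth's height; this point is 37 mm above it), 64 mm from the pin. With the latch shut the knob lies on the vise's -x side of the pin
- rack: wooden block, fixed, 85 x 270 mm and 45 mm high, with three round holes of diameter 37 mm, 40 mm deep, in a row along its y, 85 mm apart, the middle one at its centre. Origin: centre of its underside
- plain_adapter: bystander in the rack: fitting with a dark steel flange (diameter 48 mm), round neck of diameter 26 mm and a pyramid, 60 mm tall above the rack. Leave it
- tube_clamp: bystander in the rack: black tube clamp, diameter 38 mm with a bolt lug, 41 mm tall above the rack. Leave it
- screwdriver: bystander: red-handled screwdriver, 180 mm long, lying on the table
- glue_bottle: bystander: white bottle with a red nozzle, diameter 54 mm, 135 mm tall
- screw_cup: bystander: white cup, diameter 60 mm, 50 mm tall
- tape_roll: bystander: grey roll lying flat, diameter 90 mm, 25 mm high
- foot: bystander: skin-coloured prosthetic foot, about 230 mm long, 100 mm high, lying on its sole
Mind the look-alikes: they are no part of the job. Leave any green, turquoise or yellow look-alike of the adapter alone.

How it is judged (in metres and radians):
On the way, in this order (a step that is already met when the one before it is completed fails the run):
1. the adapter sits fully home in the coupling, its keys in the keyways (z of adapter in the frame of mouth below 0.002 m and horizontal distance between adapter and mouth below 0.004 m and angle between adapter's own z axis and vertical below 0.06 rad), for 0.2 s.
2. the latch is swung shut over the flange (value of joint latch below 0.15 rad), for 0.2 s.
At the end, for the whole second after the job is handed in: The adapter rests upright (within 0.06 rad) and fully home in the coupling: flange underside within 2 mm of the mouth's level and axis within 4 mm of its centre; the latch is shut (angle under 0.15 rad); everything is at rest and released (all of step 1 and z of adapter in the frame of mouth above -0.004 m and linear speed of adapter below 0.02 m/s and value of joint latch below 0.15 rad); the robot touches nothing.
It fails at once if the adapter is forced: more than 60 N between it and the coupling, latch or vise (contact force between adapter and vise above 60 N).
It fails at once if another fitting in the rack is moved by more than 30 mm (distance of any of plain_adapter, tube_clamp from where it was at the start of the episode above 0.03 m).
It fails at once if a bystander on the table is moved by more than 30 mm (distance of any of screwdriver, glue_bottle, screw_cup, tape_roll, foot from where it was at the start of the episode above 0.03 m).
It also fails if it takes over 72 s, if anything falls off the work surface, if the arm or the gripper's body presses on something with over 40 N, if the wrist force passes 120 N, or if a joint passes its speed limit or range.

### The arm

A 6-joint arm with a two-finger parallel gripper is mounted at the origin on the work surface. World frame = base frame: x ahead of the robot, y to its left, z up, the work surface at z = 0. Lengths are in m, angles in degrees, forces in N, time in s.
With the tool pointing down it reaches from about 0.35 to 0.875 m from the base axis. Payload 4.2 kg.
Tool frame: the origin (TCP) lies midway between the tips of the shut fingers; the grasp point (between the pads) lies 19 mm behind it; z points along the fingers, y is the line along which they close (so a half turn about z gives the same grasp; the last joint's range is limited). The gripper opens to 87 mm and grips with 3 to 60 N. Pads are 19 mm wide; open, the fingers measure 117 mm over their backs; the gripper's body (75 mm by 190 mm) begins 51 mm behind the grasp point.
Start: joints at [92.109, 22.042, 0.453, 0, -68.411, -14.817], TCP at [0.137, 0.61, 0.223] pointing down, gripper open.
Joint ranges: [-179.83, 179.83], [-69.29, 118.12], [-61.27, 80.66], [-181.25, 117.63], [-171.15, -9.14], [-177.46, 177.46]. Speed limits (degrees/s): [159.86, 159.86, 180, 180, 180, 180].

### API

Orientations are given as a 3x3 rotation matrix whose columns are the frame's x, y, z axes.
In Python, from station import sense, capture, finish_job, silhouettes, landmark_of gives the robot as it stands.
- The arm moves only by the tool step_arm, never from a script. Its arguments are lists of equal length, an entry for each row: "linear": the shift along the tool's x, y, z in mm, a list of three; "delta_rot": the turn, a rotation vector about the tool's x, y, z in rad, a list of three; "grip": the finger opening in mm, from 0 to 87. A call has 1 to 10 rows; each row shifts and turns the commanded pose from where the row before left it, along the tool's axes as they then stand; what a row does not reach is not made up. A row lasts 1/8 s, in which the tool goes at most 62.5 mm and 10.7 degrees, less where a joint would pass 70% of its speed; a pose out of reach is approached as far as the arm can. A call with a gripper value outside its range is refused whole. The fingers move at their own pace and stop on an object; the grip force is fixed at half the most. Time passes only in rows, so rows that do not move let the fingers close. It gives the time, the measured TCP pose, the force, the opening and the grip force at its end, in the units of the state.
- sense(): the state, without advancing time (a new reading comes with each control period).
- capture(name): name is "scene" or "top"; returns a dict with "img" (420x560x3 uint8, red, green, blue), "fx", "fy", "cx", "cy" (pixels), "k1" (the pictures are not rectified: a ray, as slopes to the right and down, at radius r is drawn at 1 + k1 r^2 times it, then the intrinsics apply), "world_to_cam" (4x4, takes a point from world to camera coordinates). Camera axes: x right, y up, looking along -z (the intrinsics and any distortion apply to the point x, -y, -z); pixel columns grow to the right and rows downward; lengths in m; the calibration is good to about 2 mm. A picture is of the moment at which its call begins. There is no depth.
- finish_job(): hands the job in; it is judged then, once.
Trained networks look in the newest picture that a camera, given by its name, has taken for a name from the list of things; names that differ only in an ending like _2 or _b are one class to them, and where a whole thing is asked for, a point or a joint stands for the part that bears it (a point fixed in the world has none). Each returns a list of dicts, best first, with "score" (0 to 1); they miss things now and then, are a little off and sometimes report something else, mostly with a low value. They report only what shows in the picture. A call takes as long as a camera call. They do not tell look-alikes from the thing itself.
- silhouettes(camera, label): "mask" (420x560 bool, what is visible of it) and "point" ([column, row] in pixels, amid what is visible of it).
- landmark_of(camera, label): "point" ([column, row] in pixels: a listed point, or the origin of a listed thing).
The state is a dict: "time_s": time; "joints": joint angles; "joint_velocities": joint speeds; "effort": joint torques, N m; "tcp_pos": TCP position; "ee_rot": TCP orientation; "wrist_force": force on the tool from outside, world axes, zero at the start; "moment": the same for the moment, N m; "gripper_width": opening from 0.0 (shut) to 1.0 (fully open); "gripper_force": force on a finger pad.
Only numpy, scipy, OpenCV 4.12 (cv2) and the standard library are available. Lean on these libraries where they do the work, as an engineer would, in place of code of your own. Each camera call takes 0.05 s, during which the arm holds its last target. There are 200 camera calls.

## Working session

There is one attempt and no reset: what is moved stays moved. The work goes in short steps, Python scripts to look and compute and a tool call to move; the robot and the scene stay as the last step left them, time stands still between calls to the robot, and variables do not carry over. Pictures are saved under pics/ and viewed, at most 10 in all, crops included, and the job is handed in when it is done.

Besides the shell and the picture viewer there is one more tool, called after "Emit:" in YAML: its name, and indented under it one key for each argument. step_arm: Moves the arm, as the interface text tells. Its arguments: {"type":"object","properties":{"linear":{"type":"array"},"delta_rot":{"type":"array"},"grip":{"type":"array"}},"required":["linear","delta_rot","grip"]}

```bash
mkdir -p pics; ls
cat > h.py <<'E'
import numpy as np, cv2, json
from station import sense, capture, silhouettes, landmark_of
def ray(c,px):
    K=np.array([[c['fx'],0,c['cx']],[0,c['fy'],c['cy']],[0,0,1.]])
    d=((np.array(px,float)-[c['cx'],c['cy']])/[c['fx'],c['fy']])
    u=d.copy()
    for _ in range(20): u=d/(1+c['k1']*(u@u))
    T=np.array(c['world_to_cam']); R=T[:3,:3]; o=-R.T@T[:3,3]
    v=R.T@np.array([u[0],-u[1],-1.]); return o,v/np.linalg.norm(v)
def onz(c,px,z):
    o,v=ray(c,px); return o+v*(z-o[2])/v[2]
def proj(c,p):
    T=np.array(c['world_to_cam']); q=T[:3,:3]@np.array(p,float)+T[:3,3]
    u=np.array([q[0],-q[1]])/-q[2]; u=u*(1+c['k1']*(u@u))
    return u*[c['fx'],c['fy']]+[c['cx'],c['cy']]
def tri(cs,pxs):
    A=np.zeros((3,3));b=np.zeros(3)
    for c,p in zip(cs,pxs):
        o,v=ray(c,p);M=np.eye(3)-np.outer(v,v);A+=M;b+=M@o
    return np.linalg.solve(A,b)
E
python3 - <<'E'
from h import *
for n in ('scene','top'):
    c=capture(n); cv2.imwrite(f'pics/{n}0.png',c['img'][:,:,::-1])
    T=np.array(c['world_to_cam']); print(n,c['fx'],c['k1'],(-T[:3,:3].T@T[:3,3]).round(3), T[:3,:3].round(2).tolist())
    for l in ['adapter','neck','mouth','vise','latch_pivot','latch_knob','rack','plain_adapter','tube_clamp','key_ends']:
        print(l,[(round(d['score'],2),np.round(d['point'],1).tolist()) for d in landmark_of(n,l)[:4]])
print(sense())
E
```

```text
pics
scene 433.5098061857687 0.02377153358344881 [1.02  0.41  0.994] [[-0.66, 0.75, -0.02], [-0.6, -0.52, 0.61], [0.45, 0.41, 0.79]]
adapter [(0.88, [297.9, 253.8]), (0.88, [366.7, 234.8]), (0.82, [297.8, 299.5]), (0.7, [338.4, 275.4])]
neck [(0.96, [338.5, 263.6]), (0.92, [298.4, 293.3]), (0.86, [301.9, 243.7]), (0.85, [370.4, 230.7])]
mouth [(0.56, [216.5, 175.3])]
vise [(0.91, [231.7, 216.8])]
latch_pivot [(0.69, [206.1, 167.9])]
latch_knob [(0.73, [189.2, 146.8])]
rack [(0.81, [364.7, 300.1]), (0.65, [163.8, 190.9])]
plain_adapter [(0.58, [407.3, 308.1])]
tube_clamp [(0.65, [368.2, 288.6])]
key_ends [(0.86, [340.8, 279.2]), (0.85, [365.2, 239.7]), (0.76, [295.8, 307.6]), (0.59, [298.9, 254.1])]
top 508.833420822523 -0.017312940187184395 [ 0.378 -0.029  1.392] [[0.01, -1.0, -0.01], [0.99, 0.01, 0.16], [-0.16, -0.02, 0.99]]
adapter [(0.82, [213.9, 220.3]), (0.64, [216.8, 274.3]), (0.61, [257.1, 214.4]), (0.6, [231.5, 174.2])]
neck [(0.84, [210.1, 213.5]), (0.78, [227.5, 170.5]), (0.66, [214.0, 273.0]), (0.56, [259.1, 215.7])]
mouth [(0.96, [354.0, 195.9]), (0.54, [212.1, 216.1])]
v
[... 520 characters left out ...]
132299e+01, -1.48184960e+01]), 'joint_velocities': array([-0.05434561, -0.01286596, -0.05019284,  0.07437023, -0.05899524,
        0.0165866 ]), 'effort': array([ 1.19867633e-03, -3.90479636e+01,  1.87627512e+01,  4.22444522e+00,
        1.54624635e-02, -2.36946335e-05]), 'tcp_pos': array([0.13750025, 0.60965147, 0.22255181]), 'ee_rot': array([[ 9.75486616e-01, -2.20058768e-01,  2.22286887e-05],
       [-2.20058766e-01, -9.75486616e-01, -4.63754755e-05],
       [ 3.18891183e-05,  4.03470379e-05, -9.99999999e-01]]), 'wrist_force': array([ 0.32691022, -0.58203481, -0.22515334]), 'moment': array([-0.00262513,  0.02308457,  0.04249866]), 'gripper_force': 0.0, 'gripper_width': 0.9989807501514633}
```

View both.

Run:
```python
import cv2
a=cv2.imread('pics/top0.png')[120:320,120:440]; cv2.imwrite('pics/topc.png',cv2.resize(a,None,fx=2.5,fy=2.5,interpolation=2))
a=cv2.imread('pics/scene0.png')[120:345,140:440]; cv2.imwrite('pics/scenec.png',cv2.resize(a,None,fx=2.6,fy=2.6,interpolation=2))
```

```text
(no output)
```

View pics/topc.png

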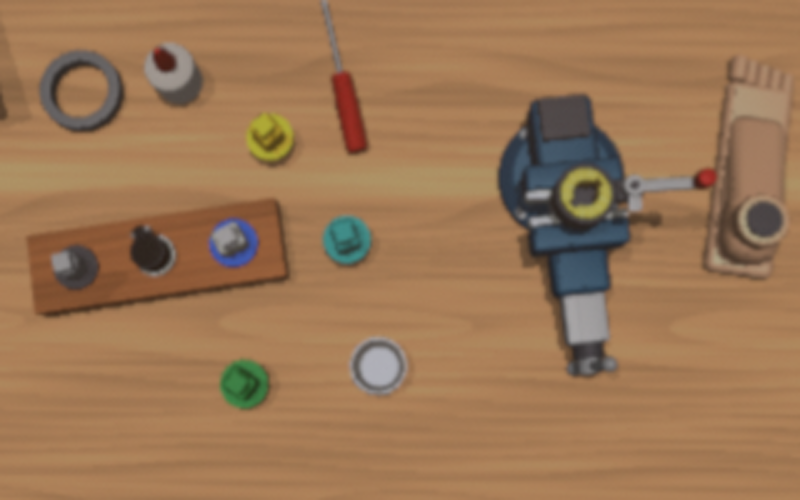

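View pics/scenec.png

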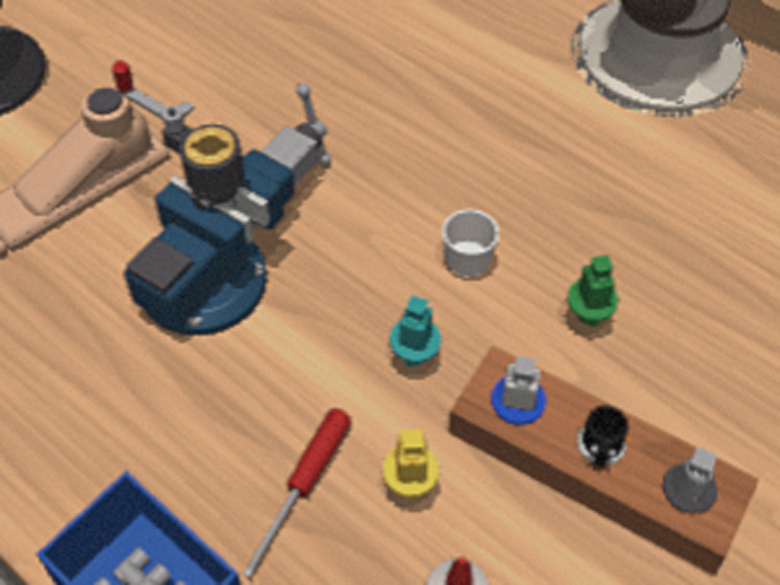

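Run:
```python
from h import *
cs=[];out={}
for n,near in (('scene',(340,272)),('top',(213,217))):
    c=capture(n);cs.append(c)
    im=c['img'].astype(int); m=((im[:,:,2]>im[:,:,0]+60)&(im[:,:,2]>110)).astype(np.uint8)
    nl,lab,st,ce=cv2.connectedComponentsWithStats(m)
    k=min((k for k in range(1,nl) if st[k,4]>20),key=lambda k:np.hypot(*(ce[k]-near)))
    cn=cv2.findContours((lab==k).astype(np.uint8),0,1)[0][0]; h=cv2.convexHull(cn)
    e=cv2.fitEllipse(h); print(n,st[k],ce[k].round(1),e, 'flange at z.051',onz(c,e[0],.049).round(4))
    for l,z in (('neck',.075),('adapter',.045),('mouth',.178),('latch_pivot',.178),('latch_knob',.215),('rack',0),('vise',0)):
        for d in landmark_of(n,l)[:4]: print(' ',l,round(d['score'],2),np.round(d['point'],1),onz(c,d['point'],z).round(4)[:2])
    # yellow insert
    hsv=cv2.cvtColor(c['img'],cv2.COLOR_RGB2HSV)
    p=(216,177) if n=='scene' else (354,196)
    x0,y0=p[0]-22,p[1]-22
    a=cv2.resize(c['img'][y0:y0+44,x0:x0+44],(396,396),interpolation=cv2.INTER_CUBIC)
    b=cv2.resize(c['img'][near[1]-32:near[1]+12,near[0]-22:near[0]+22],(396,396),interpolation=cv2.INTER_CUBIC)
    out[n]=np.hstack([a,b])
cv2.imwrite('pics/zoom.png',np.vstack([out['scene'],out['top']])[:,:,::-1][:, :])
im=cv2.imread('pics/zoom.png'); cv2.imwrite('pics/zoom.png',cv2.resize(im,(600,600)))
```

```text
scene [329 266  21  17 143] [338.2 276. ] ((338.8383483886719, 273.4004821777344), (17.639461517333984, 20.376903533935547), 103.60774230957031) flange at z.051 [0.5375 0.1704 0.049 ]
  neck 0.89 [340.8 268.3] [0.5365 0.1723]
  neck 0.76 [301.1 243.6] [0.5445 0.0556]
  neck 0.66 [300.5 295. ] [0.6541 0.1436]
  neck 0.61 [370.7 230.8] [0.3985 0.1653]
  adapter 0.92 [336.8 273.7] [0.5394 0.1661]
  adapter 0.88 [298.6 298.9] [0.6529 0.1379]
  adapter 0.83 [367.4 235.8] [0.397  0.1597]
  adapter 0.69 [296.8 250.9] [0.5533 0.0497]
  mouth 0.83 [217.7 175.3] [ 0.5772 -0.1936]
  mouth 0.5 [166.9 190.5] [ 0.6934 -0.2524]
  latch_pivot 0.97 [204.  169.7] [ 0.5867 -0.2341]
  latch_pivot 0.19 [252. 311.] [0.7857 0.1223]
  latch_knob 0.81 [188.5 144.6] [ 0.5728 -0.2992]
  rack 0.56 [367.  299.3] [0.5254 0.2531]
  vise 0.84 [224.9 216.5] [ 0.5768 -0.1959]
top [204 208  19  18  96] [215.2 219.1] ((212.91061401367188, 216.684326171875), (17.606225967407227, 17.964181900024414), 87.68557739257812) flange at z.051 [0.537  0.1707 0.049 ]
  neck 0.8 [261.6 216.5] [0.5358 0.0396]
  neck 0.76 [207.6 213.1] [0.5432 0.181 ]
  neck 0.7 [226.1 172.4] [0.6522 0.1358]
  neck 0.6 [214.  275.1] [0.3832 0.159 ]
  adapter 0.85 [227.9 176.2] [0.648  0.1343]
  adapter 0.8 [261.5 215.6] [0.5418 0.0415]
  adapter 0.64 [216.3 275. ] [0.3836 0.1572]
  adapter 0.53 [212.7 216. ] [0.5393 0.1719]
  mouth 0.77 [353.6 194.3] [ 0.5799 -0.1869]
  latch_pivot 0.56 [370.2 191.9] [ 0.5862 -0.227 ]
  latch_knob 0.66 [400.6 192.4] [ 0.5794 -0.292 ]
  rack 0.71 [183.7 222.7] [0.5252 0.2581]
  rack 0.65 [213.6 217.9] [0.5394 0.1759]
  vise 0.7 [347.  206.7] [ 0.5747 -0.1916]
```

View pics/zoom.png

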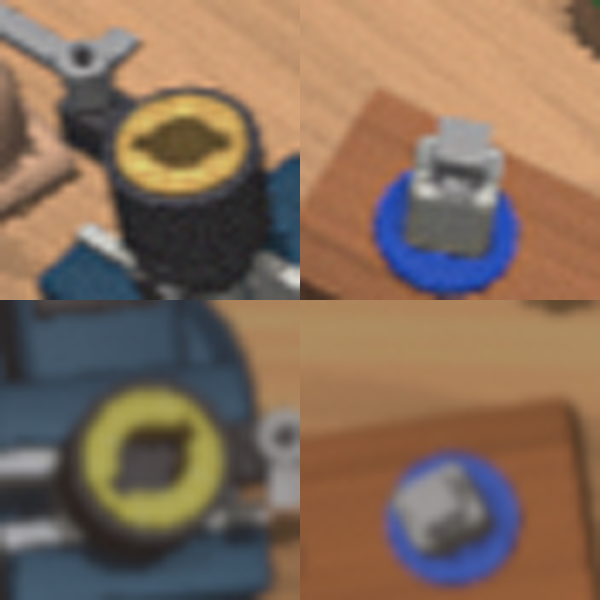

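```bash
cat >> h.py <<'E'
def rect(c,x,y,z,half=.04,n=300):
    # image: up=+x, left=+y
    g=np.linspace(half,-half,n); P=[[proj(c,(x+a,y+b,z)) for b in g] for a in g]
    P=np.array(P,np.float32); return cv2.remap(c['img'],P[:,:,0],P[:,:,1],cv2.INTER_CUBIC)
E
python3 - <<'E'
from h import *
rows=[]
for n in ('scene','top'):
    c=capture(n)
    a=rect(c,.579,-.190,.178); b=rect(c,.537,.1707,.091)
    hsv=cv2.cvtColor(a,cv2.COLOR_RGB2HSV); m=((hsv[:,:,0]>15)&(hsv[:,:,0]<36)&(hsv[:,:,1]>90)&(hsv[:,:,2]>110)).astype(np.uint8)
    nl,lab,st,ce=cv2.connectedComponentsWithStats(m); k=1+np.argmax([s[4] if abs(s[0]+s[2]/2-150)<70 else 0 for s in st[1:]])
    m=(lab==k).astype(np.uint8); h=cv2.convexHull(cv2.findContours(m,0,1)[0][0]); e=cv2.fitEllipse(h)
    s=.08/299
    print(n,'ell',e[0],np.array(e[1])*s,'centre',.579+.04-e[0][1]*s,-.190+.04-e[0][0]*s)
    f=np.zeros_like(m); cv2.fillConvexPoly(f,h,1); f=cv2.erode(f,np.ones((9,9)))
    hole=((f==1)&(m==0)); ys,xs=np.nonzero(hole)
    P=np.c_[.04-ys*s,.04-xs*s]; d=P-P.mean(0)
    w,V=np.linalg.eigh(d.T@d/len(d)); v=V[:,1]
    print('hole centre',P.mean(0)+[.579,-.190],'sd',np.sqrt(w),'angle of keyway deg from +y (ccw)',np.degrees(np.arctan2(-v[0],v[1])), 'area mm2',len(P)*s*s*1e6)
    cv2.drawContours(a,[h],-1,(255,0,0),1)
    rows.append(np.hstack([a,b]))
cv2.imwrite('pics/rect.png',np.vstack(rows)[:,:,::-1])
E
```

```text
scene ell (142.3460235595703, 168.53604125976562) [0.04994601 0.05091718] centre 0.5739067448134406 -0.18808589259118938
hole centre [ 0.57339461 -0.18858927] sd [0.00507453 0.00727008] angle of keyway deg from +y (ccw) 44.05531539610414 area mm2 445.1314862249863
top ell (141.4107666015625, 168.75457763671875) [0.04925535 0.05035468] centre 0.5738482735420151 -0.18783565661580268
hole centre [ 0.57383584 -0.18768193] sd [0.00559901 0.00783622] angle of keyway deg from +y (ccw) 41.25979220765015 area mm2 537.6226216708985
```

View pics/rect.png

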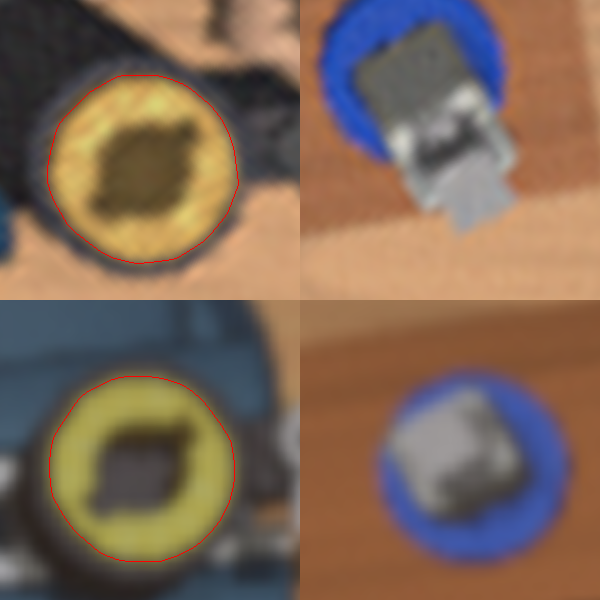

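Emit:
step_arm:
  linear:
    - [0,0,0]
    - [0,0,0]
    - [0,0,0]
    - [0,0,0]
    - [0,0,0]
  delta_rot:
    - [0,0,0.153]
    - [0,0,0.153]
    - [0,0,0.153]
    - [0,0,0.153]
    - [0,0,0.153]
  grip: [60,60,60,60,60]

```text
time_s: 2.62
tcp_pos: [0.1374, 0.6097, 0.2226]
ee_rot: [[0.547, -0.837, -0.0], [-0.837, -0.547, 0.0], [-0.0, -0.0, -1.0]]
wrist_force: [0.5, -0.2, 0.7]
gripper_width: 0.691
gripper_force: 0.0
```

Emit:
step_arm:
  linear:
    - [50,-8,0]
    - [50,-8,0]
    - [50,-8,0]
    - [50,-8,0]
    - [50,-8,0]
    - [50,-8,0]
    - [50,-8,0]
    - [50,-8,0]
    - [50,-8,0]
    - [50,-8,0]
  delta_rot:
    - [0,0,0]
    - [0,0,0]
    - [0,0,0]
    - [0,0,0]
    - [0,0,0]
    - [0,0,0]
    - [0,0,0]
    - [0,0,0]
    - [0,0,0]
    - [0,0,0]
  grip: [60,60,60,60,60,60,60,60,60,60]

```text
time_s: 3.88
tcp_pos: [0.4809, 0.2354, 0.2229]
ee_rot: [[0.552, -0.834, 0.001], [-0.834, -0.552, 0.001], [-0.0, -0.001, -1.0]]
wrist_force: [0.9, 0.8, 0.2]
gripper_width: 0.691
gripper_force: 0.0
```

```bash
cat >> h.py <<'E'
def go(p,yaw=None):
    s=sense(); R=np.array(s['ee_rot']); d=R.T@(np.array(p)-s['tcp_pos'])*1000
    print('t',round(s['time_s'],2),'tcp',s['tcp_pos'].round(4),'yaw',np.degrees(np.arctan2(R[1,1],R[0,1])).round(2),'tilt',R[:2,2].round(4),'F',s['wrist_force'].round(1),'M',s['moment'].round(2),'open',round(s['gripper_width']*87,1),s['gripper_force'],'j',s['joints'].round(0))
    print('need mm',d.round(1))
    if yaw is not None: print('rot z rad',-np.radians((yaw-np.degrees(np.arctan2(R[1,1],R[0,1]))+180)%360-180).round(4))
E
python3 -c "
from h import *
go([.5372,.1706,.056],-146.5)"
```

```text
t 3.88 tcp [0.4809 0.2354 0.2229] yaw -146.53 tilt [0.0006 0.0005] F [0.9 0.8 0.2] M [ 0.08 -0.05 -0.03] open 60.2 0.0 j [ 43.  13. -12.   0. -65. -10.]
need mm [ 85.1 -11.1 166.9]
rot z rad -0.0005
```

Emit:
step_arm:
  linear:
    - [42,-5.5,0]
    - [43,-5.6,0]
    - [0,0,40]
    - [0,0,50]
    - [0,0,40]
    - [0,0,0]
    - [0,0,0]
  delta_rot:
    - [0,0,0]
    - [0,0,0]
    - [0,0,0]
    - [0,0,0]
    - [0,0,0]
    - [0,0,0]
    - [0,0,0]
  grip: [60,60,60,60,60,60,60]

```text
time_s: 4.75
tcp_pos: [0.5374, 0.1725, 0.0943]
ee_rot: [[0.552, -0.834, 0.003], [-0.834, -0.552, 0.001], [0.001, -0.003, -1.0]]
wrist_force: [0.4, -0.3, 0.2]
gripper_width: 0.688
gripper_force: 0.0
```

```bash
python3 -c "
from h import *
go([.5372,.1706,.056],-146.5)"
```

```text
t 4.75 tcp [0.5374 0.1725 0.0943] yaw -146.49 tilt [0.0029 0.001 ] F [ 0.4 -0.3  0.2] M [ 0.05 -0.04  0.  ] open 59.9 0.0 j [ 34.  23. -18.   0. -48.  -1.]
need mm [ 1.5  1.3 38.3]
rot z rad 0.0001
```

Emit:
step_arm:
  linear:
    - [1.5,1,20]
    - [0,0,18]
    - [0,0,0]
    - [0,0,0]
    - [0,0,0]
    - [0,0,0]
    - [0,0,0]
    - [0,0,0]
  delta_rot:
    - [0,0,0]
    - [0,0,0]
    - [0,0,0]
    - [0,0,0]
    - [0,0,0]
    - [0,0,0]
    - [0,0,0]
    - [0,0,0]
  grip: [60,60,60,20,20,20,20,20]

```text
time_s: 5.75
tcp_pos: [0.5363, 0.1702, 0.0549]
ee_rot: [[0.552, -0.834, 0.001], [-0.834, -0.552, 0.0], [0.0, -0.001, -1.0]]
wrist_force: [-1.5, 0.4, 0.5]
gripper_width: 0.303
gripper_force: 29.3
```

```bash
python3 -c "
from h import *
go([.5372,.1706,.056],-146.5)"
```

```text
t 5.75 tcp [0.5363 0.1702 0.0549] yaw -146.53 tilt [0.0007 0.0003] F [-1.5  0.4  0.5] M [ 0.16 -0.04  0.01] open 26.3 29.311095889797798 j [ 34.  26. -20.   0. -43.  -1.]
need mm [ 0.2 -0.9 -1.1]
rot z rad -0.0005
```

Emit:
step_arm:
  linear:
    - [0,0,-10]
    - [0,0,-40]
    - [0,0,-50]
    - [0,0,-50]
    - [0,0,-50]
    - [0,0,0]
    - [0,0,0]
  delta_rot:
    - [0,0,0]
    - [0,0,0]
    - [0,0,0]
    - [0,0,0]
    - [0,0,0]
    - [0,0,-0.131]
    - [0,0,0]
  grip: [20,20,20,20,20,20,20]

```text
time_s: 6.62
tcp_pos: [0.5352, 0.1698, 0.2546]
ee_rot: [[0.654, -0.756, -0.001], [-0.756, -0.654, 0.0], [-0.001, 0.001, -1.0]]
wrist_force: [0.1, -0.5, -3.6]
gripper_width: 0.303
gripper_force: 29.3
```

Emit:
step_arm:
  linear:
    - [16,11,0]
    - [32,23,0]
    - [35,24,0]
    - [35,24,0]
    - [35,24,0]
    - [35,24,0]
    - [35,24,0]
    - [32,23,0]
    - [24,17,0]
    - [0,0,0]
  delta_rot:
    - [0,0,0]
    - [0,0,0]
    - [0,0,0]
    - [0,0,0]
    - [0,0,0]
    - [0,0,0]
    - [0,0,0]
    - [0,0,0]
    - [0,0,0]
    - [0,0,0]
  grip: [20,20,20,20,20,20,20,20,20,20]

```text
time_s: 7.88
tcp_pos: [0.5713, -0.1704, 0.253]
ee_rot: [[0.652, -0.759, -0.003], [-0.759, -0.652, -0.0], [-0.002, 0.003, -1.0]]
wrist_force: [-0.5, 0.1, -3.2]
gripper_width: 0.302
gripper_force: 29.3
```

```bash
python3 -c "
from h import *
go([.5738,-.188,.255],-139)"
```

```text
t 7.88 tcp [ 0.5713 -0.1704  0.253 ] yaw -139.33 tilt [-0.0034 -0.    ] F [-0.5  0.1 -3.2] M [ 0.09  0.03 -0.02] open 26.3 29.316834029305028 j [ -1.  18.  -1.   0. -71.  42.]
need mm [15.   9.6 -2. ]
rot z rad -0.0058
```

Emit:
step_arm:
  linear:
    - [13,9,-2]
    - [0,0,0]
    - [0,0,0]
  delta_rot:
    - [0,0,0]
    - [0,0,0]
    - [0,0,0]
  grip: [20,20,20]

```text
time_s: 8.25
tcp_pos: [0.574, -0.1832, 0.2565]
ee_rot: [[0.656, -0.755, -0.0], [-0.755, -0.656, 0.0], [-0.0, 0.0, -1.0]]
wrist_force: [-0.0, -0.2, -2.4]
gripper_width: 0.303
gripper_force: 29.3
```

Run:
```python
from h import *
go([.5738,-.188,.255],-139)
cs=[];nk=[]
z=sense()['tcp_pos'][2]-.0099+.003
for n in ('scene','top'):
    c=capture(n)
    im=c['img'].astype(int); m=((im[:,:,2]>im[:,:,0]+60)&(im[:,:,2]>110)).astype(np.uint8)
    nl,lab,st,ce=cv2.connectedComponentsWithStats(m); near=proj(c,[.574,-.188,.25])
    for k in range(1,nl):
        if st[k,4]>8 and np.hypot(*(ce[k]-near))<40:
            h=cv2.convexHull(cv2.findContours((lab==k).astype(np.uint8),0,1)[0][0])
            print(n,st[k],ce[k]); 
            if len(h)>5: e=cv2.fitEllipse(h); print(e,onz(c,e[0],z))
    x,y=near.astype(int); cv2.imwrite(f'pics/h_{n}.png',cv2.resize(c['img'][y-40:y+50,x-45:x+45,::-1],(400,400),interpolation=2))
cv2.imwrite('pics/held.png',np.hstack([cv2.imread('pics/h_scene.png'),cv2.imread('pics/h_top.png')]))
```

```text
t 8.25 tcp [ 0.574  -0.1832  0.2565] yaw -139.03 tilt [-0.0003  0.0002] F [-0.  -0.2 -2.4] M [ 0.05 -0.03 -0.02] open 26.4 29.31712058158155 j [ -2.  19.   0.  -0. -72.  43.]
need mm [3.5 3.3 1.5]
rot z rad -0.0004
```

View pics/held.png

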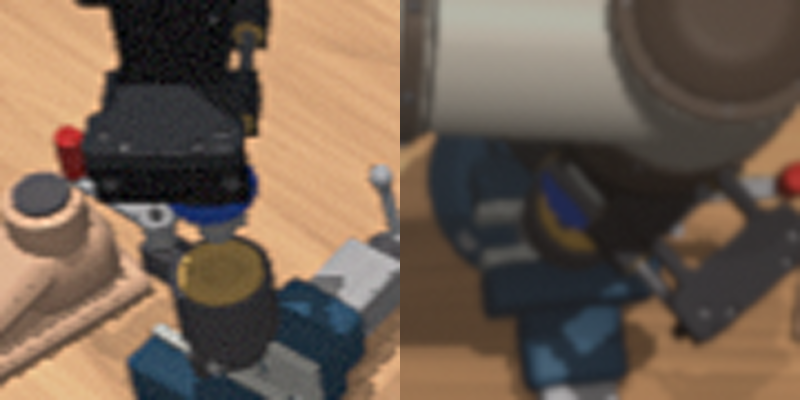

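Emit:
step_arm:
  linear:
    - [3,3,0]
    - [0.5,0.3,10]
    - [0,0,12]
    - [0,0,6]
    - [0,0,4]
    - [0,0,4]
    - [0,0,0]
    - [0,0,0]
  delta_rot:
    - [0,0,0]
    - [0,0,0]
    - [0,0,0]
    - [0,0,0]
    - [0,0,0]
    - [0,0,0]
    - [0,0,0]
    - [0,0,0]
  grip: [20,20,20,20,20,20,20,20]

```text
time_s: 9.35
tcp_pos: [0.5741, -0.1884, 0.2209]
ee_rot: [[0.656, -0.755, 0.001], [-0.755, -0.656, -0.0], [0.001, -0.0, -1.0]]
wrist_force: [-0.3, 0.2, -2.2]
gripper_width: 0.299
gripper_force: 29.3
```

```bash
python3 -c "
from h import *
go([.5738,-.188,.212],-139)"
```

```text
t 9.35 tcp [ 0.5741 -0.1884  0.2209] yaw -139.03 tilt [ 0.0006 -0.0002] F [-0.3  0.2 -2.2] M [0.07 0.01 0.01] open 26.0 29.317212581536296 j [ -3.  20.  -3.   0. -67.  44.]
need mm [-0.5  0.   8.9]
rot z rad -0.0006
```

Emit:
step_arm:
  linear:
    - [0,0,2]
    - [0,0,2]
    - [0,0,2]
    - [0,0,1.5]
    - [0,0,0]
    - [0,0,0]
  delta_rot:
    - [0,0,0]
    - [0,0,0]
    - [0,0,0]
    - [0,0,0]
    - [0,0,0]
    - [0,0,0]
  grip: [20,20,20,20,20,20]

```text
time_s: 10.1
tcp_pos: [0.574, -0.1883, 0.2131]
ee_rot: [[0.656, -0.755, 0.0], [-0.755, -0.656, -0.0], [0.0, -0.0, -1.0]]
wrist_force: [0.6, 0.2, -2.1]
gripper_width: 0.298
gripper_force: 29.3
```

```bash
python3 -c "
from h import *
go([.5738,-.188,.212],-139)"
```

```text
t 10.1 tcp [ 0.574  -0.1883  0.2131] yaw -139.03 tilt [ 0.0001 -0.    ] F [ 0.6  0.2 -2.1] M [ 0.02  0.01 -0.04] open 25.9 29.317099167838023 j [ -3.  20.  -3.   0. -66.  44.]
need mm [-0.4 -0.1  1.1]
rot z rad -0.0006
```

No lateral force so far, and the nose is in the bore. Now I'll press down gently.

Emit:
step_arm:
  linear:
    - [0,0,1]
    - [0,0,1]
    - [0,0,1]
    - [0,0,0]
  delta_rot:
    - [0,0,0]
    - [0,0,0]
    - [0,0,0]
    - [0,0,0]
  grip: [20,20,20,20]

```text
time_s: 10.6
tcp_pos: [0.5739, -0.1883, 0.2099]
ee_rot: [[0.656, -0.755, -0.0], [-0.755, -0.656, 0.0], [-0.0, 0.0, -1.0]]
wrist_force: [0.8, -0.3, -2.7]
gripper_width: 0.296
gripper_force: 29.3
```

```bash
python3 -c "
from h import *
go([.5738,-.188,.212],-139)"
```

```text
t 10.6 tcp [ 0.5739 -0.1883  0.2099] yaw -139.03 tilt [-0.0003  0.    ] F [ 0.8 -0.3 -2.7] M [-0.    0.01 -0.03] open 25.7 29.317115588128217 j [ -3.  21.  -4.  -0. -66.  44.]
need mm [-0.3 -0.1 -2.1]
rot z rad -0.0006
```

Emit:
step_arm:
  linear:
    - [0,0,1]
    - [0,0,1]
    - [0,0,1]
    - [0,0,0]
  delta_rot:
    - [0,0,0]
    - [0,0,0]
    - [0,0,0]
    - [0,0,0]
  grip: [20,20,20,20]

```text
time_s: 11.1
tcp_pos: [0.5739, -0.1883, 0.2069]
ee_rot: [[0.656, -0.755, -0.0], [-0.755, -0.656, 0.0], [-0.0, 0.0, -1.0]]
wrist_force: [-0.2, -0.7, -1.2]
gripper_width: 0.301
gripper_force: 29.3
```

```bash
python3 -c "
from h import *
go([.5738,-.188,.188],-139)"
```

```text
t 11.1 tcp [ 0.5739 -0.1883  0.2069] yaw -139.03 tilt [-0.0003  0.    ] F [-0.2 -0.7 -1.2] M [ 0.09 -0.03 -0.01] open 26.2 29.31709183334533 j [ -3.  21.  -4.  -0. -65.  44.]
need mm [-0.3 -0.1 18.9]
rot z rad -0.0006
```

Emit:
step_arm:
  linear:
    - [0,0,2]
    - [0,0,2]
    - [0,0,2]
    - [0,0,0]
  delta_rot:
    - [0,0,0]
    - [0,0,0]
    - [0,0,0]
    - [0,0,0]
  grip: [20,20,20,20]

```text
time_s: 11.6
tcp_pos: [0.5738, -0.1883, 0.2008]
ee_rot: [[0.656, -0.755, -0.001], [-0.755, -0.656, 0.0], [-0.0, 0.0, -1.0]]
wrist_force: [0.3, -0.5, -2.3]
gripper_width: 0.302
gripper_force: 29.3
```

Emit:
step_arm:
  linear:
    - [0,0,2]
    - [0,0,2]
    - [0,0,2]
    - [0,0,2]
    - [0,0,0]
  delta_rot:
    - [0,0,0]
    - [0,0,0]
    - [0,0,0]
    - [0,0,0]
    - [0,0,0]
  grip: [20,20,20,20,20]

```text
time_s: 12.22
tcp_pos: [0.5738, -0.1883, 0.1928]
ee_rot: [[0.656, -0.755, -0.0], [-0.755, -0.656, 0.0], [-0.0, 0.0, -1.0]]
wrist_force: [0.3, -0.5, -3.2]
gripper_width: 0.299
gripper_force: 29.3
```

```bash
python3 -c "
from h import *
go([.5738,-.188,.188],-139)"
```

```text
t 12.22 tcp [ 0.5738 -0.1883  0.1928] yaw -139.03 tilt [-0.0005  0.    ] F [ 0.3 -0.5 -3.2] M [ 0.03 -0.03  0.02] open 26.0 29.31719300280747 j [ -3.  21.  -5.   0. -64.  44.]
need mm [-0.3 -0.2  4.8]
rot z rad -0.0006
```

Emit:
step_arm:
  linear:
    - [0,0,1.5]
    - [0,0,1]
    - [0,0,1]
    - [0,0,0.5]
    - [0,0,0.5]
    - [0,0,0]
  delta_rot:
    - [0,0,0]
    - [0,0,0]
    - [0,0,0]
    - [0,0,0]
    - [0,0,0]
    - [0,0,0]
  grip: [20,20,20,20,20,20]

```text
time_s: 12.98
tcp_pos: [0.5739, -0.1883, 0.1885]
ee_rot: [[0.656, -0.755, -0.0], [-0.755, -0.656, -0.0], [-0.0, 0.0, -1.0]]
wrist_force: [-0.4, 0.3, -2.8]
gripper_width: 0.3
gripper_force: 29.3
```

```bash
python3 -c "
from h import *
go([.5738,-.188,.188],-139)"
```

```text
t 12.97 tcp [ 0.5739 -0.1883  0.1885] yaw -139.03 tilt [-0.0001 -0.    ] F [-0.4  0.3 -2.8] M [ 0.04  0.01 -0.02] open 26.1 29.317124426943337 j [ -3.  21.  -6.   0. -63.  44.]
need mm [-0.3 -0.1  0.5]
rot z rad -0.0005
```

Emit:
step_arm:
  linear:
    - [0,0,0.5]
    - [0,0,0.5]
    - [0,0,0.3]
    - [0,0,0]
  delta_rot:
    - [0,0,0]
    - [0,0,0]
    - [0,0,0]
    - [0,0,0]
  grip: [20,20,20,20]

```text
time_s: 13.48
tcp_pos: [0.574, -0.1884, 0.1879]
ee_rot: [[0.656, -0.755, 0.001], [-0.755, -0.656, -0.0], [0.001, -0.0, -1.0]]
wrist_force: [-1.7, 0.7, 1.8]
gripper_width: 0.3
gripper_force: 29.3
```

Emit:
step_arm:
  linear:
    - [0,0,0]
    - [0,0,0]
    - [0,0,0]
    - [0,0,-20]
    - [0,0,-40]
    - [0,0,-40]
    - [0,0,-20]
    - [0,0,0]
  delta_rot:
    - [0,0,0]
    - [0,0,0]
    - [0,0,0]
    - [0,0,0]
    - [0,0,0]
    - [0,0,0]
    - [0,0,0]
    - [0,0,0]
  grip: [38,38,38,38,38,38,38,38]

```text
time_s: 14.48
tcp_pos: [0.5747, -0.1884, 0.309]
ee_rot: [[0.656, -0.755, 0.004], [-0.755, -0.656, -0.0], [0.003, -0.003, -1.0]]
wrist_force: [0.1, -0.2, -0.9]
gripper_width: 0.438
gripper_force: 0.0
```

Emit:
step_arm:
  linear:
    - [-50,-20,0]
    - [-50,-20,0]
    - [-50,-20,0]
    - [-50,-20,0]
    - [0,0,0]
  delta_rot:
    - [0,0,0]
    - [0,0,0]
    - [0,0,0]
    - [0,0,0]
    - [0,0,0]
  grip: [0,0,0,0,0]

```text
time_s: 15.1
tcp_pos: [0.5017, 0.0177, 0.3061]
ee_rot: [[0.659, -0.752, -0.002], [-0.752, -0.659, 0.0], [-0.001, 0.001, -1.0]]
wrist_force: [-0.1, -0.6, 1.2]
gripper_width: 0.022
gripper_force: 0.0
```

Run:
```python
from h import *
go([.5738,-.188,.3],-139)
R=[]
for n in ('scene','top'):
    c=capture(n)
    for l,z in (('adapter',.178),('mouth',.178),('latch_pivot',.178),('latch_knob',.215),('vise',0)):
        for d in landmark_of(n,l)[:5]:
            p=onz(c,d['point'],z)
            if np.hypot(p[0]-.58,p[1]+.2)<.15: print(n,l,round(d['score'],2),np.round(d['point'],1),p.round(4)[:2])
    im=c['img'].astype(int); m=((im[:,:,0]>im[:,:,1]+70)&(im[:,:,0]>im[:,:,2]+70)).astype(np.uint8)
    nl,lab,st,ce=cv2.connectedComponentsWithStats(m); near=proj(c,[.576,-.295,.21])
    for k in range(1,nl):
        if st[k,4]>8 and np.hypot(*(ce[k]-near))<30: print(n,'red',st[k],ce[k],onz(c,ce[k],.209))
    im=c['img'];m=((im[:,:,2]>im[:,:,0].astype(int)+60)&(im[:,:,2]>110)).astype(np.uint8)
    nl,lab,st,ce=cv2.connectedComponentsWithStats(m); near=proj(c,[.574,-.188,.18])
    for k in range(1,nl):
        if st[k,4]>20 and np.hypot(*(ce[k]-near))<25:
            h=cv2.convexHull(cv2.findContours((lab==k).astype(np.uint8),0,1)[0][0]); e=cv2.fitEllipse(h); print('flange',n,e,onz(c,e[0],.182).round(4))
    x,y=near.astype(int); R.append(cv2.resize(c['img'][y-50:y+50,x-50:x+50,::-1],(400,400),interpolation=2))
cv2.imwrite('pics/home.png',np.hstack(R))
```

```text
t 15.1 tcp [0.5017 0.0177 0.3061] yaw -138.74 tilt [-0.002   0.0002] F [-0.1 -0.6  1.2] M [ 0.06 -0.03  0.01] open 1.9 0.0 j [ 21.   7.  -8.  -0. -75.  21.]
need mm [202.2  81.4   5.9]
rot z rad 0.0045
scene adapter 0.58 [218.7 175.7] [ 0.5765 -0.1907]
scene adapter 0.49 [221.9 186.8] [ 0.5969 -0.1582]
scene mouth 0.75 [218.2 175.5] [ 0.5768 -0.1922]
scene latch_pivot 0.96 [205.9 169.2] [ 0.5823 -0.2316]
scene latch_knob 0.62 [187.  146.8] [ 0.5806 -0.2961]
scene latch_knob 0.37 [209.  166.2] [ 0.5904 -0.2041]
scene vise 0.68 [228.5 217.5] [ 0.5726 -0.1855]
scene red [183 143   7   6  30] [185.7        145.26666667] [ 0.57566571 -0.30831083  0.209     ]
flange scene ((219.62725830078125, 174.63385009765625), (14.565383911132812, 20.727405548095703), 85.0289535522461) [ 0.5746 -0.1886  0.182 ]
top adapter 0.55 [352.8 196.5] [ 0.5745 -0.1849]
top mouth 0.92 [355.  198.3] [ 0.5702 -0.1902]
top latch_pivot 0.58 [350.7 198.3] [ 0.5701 -0.1798]
top latch_pivot 0.57 [369.2 194.3] [ 0.5803 -0.2245]
top latch_knob 0.54 [401.2 188.8] [ 0.588  -0.2936]
top vise 0.86 [343.  206.3] [ 0.5757 -0.1806]
top vise 0.7 [349.3 198.4] [ 0.5979 -0.1981]
top red [400 187   7   7  35] [402.68571429 190.31428571] [ 0.58549753 -0.29839875  0.209     ]
flange top ((354.17138671875, 196.4556427001953), (20.071813583374023, 21.328960418701172), 140.11305236816406) [ 0.574  -0.1877  0.182 ]
```

View pics/home.png

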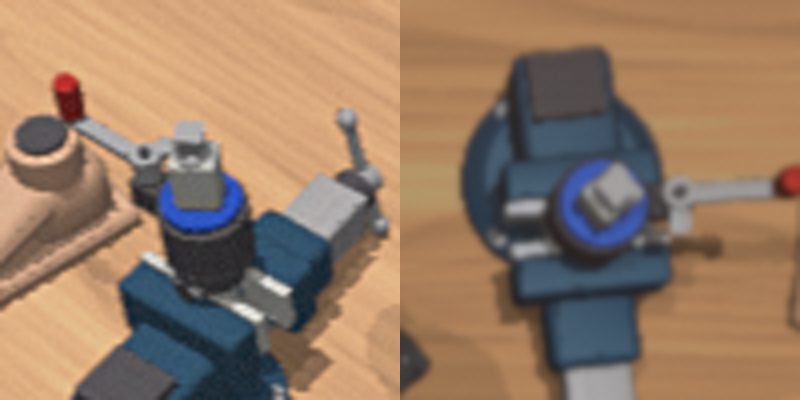

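Run:
```python
from h import *
cs=[capture('scene'),capture('top')]
n=[proj(c,[.574,-.188,.18]).astype(int) for c in cs]
pv=[n[0]-50+np.array([143,153])/4, n[1]-50+np.array([279,190])/4]
kn=[n[0]-50+np.array([67,97])/4, n[1]-50+np.array([393,183])/4]
print(n,pv,kn)
P=tri(cs,pv);K=tri(cs,kn);print('pivot',P,[onz(c,p,.186)[:2] for c,p in zip(cs,pv)]);print('knob',K,[onz(c,p,.212)[:2] for c,p in zip(cs,kn)])
print([np.round(ray(c,p)[1],3) for c,p in zip(cs,kn)])
for q in (P,K): print([proj(c,q)-x for c,x in zip(cs,pv if q is P else kn)])
A=np.array([.574,-.188]); print(np.linalg.norm(P[:2]-A),np.linalg.norm((K-P)[:2]))
```

```text
[array([220, 175]), array([354, 196])] [array([205.75, 163.25]), array([373.75, 193.5 ])] [array([186.75, 149.25]), array([402.25, 191.75])]
pivot [ 0.57900593 -0.23208472  0.19711155] [array([ 0.57273884, -0.24081156]), array([ 0.58104073, -0.23416306])]
knob [ 0.58232546 -0.29767364  0.20661049] [array([ 0.58521477, -0.29263558]), array([ 0.58154046, -0.296609  ])]
[array([-0.382, -0.618, -0.688]), array([ 0.166, -0.218, -0.962])]
[array([-0.09591745, -0.01438491]), array([-0.07704537,  0.06736282])]
[array([-0.08163191, -0.01370946]), array([-0.06603833,  0.05974635])]
0.04436803191740086 0.06567286623601554
```

Emit:
step_arm:
  linear:
    - [0,0,0]
    - [0,0,0]
    - [0,0,0]
    - [0,0,0]
    - [0,0,0]
  delta_rot:
    - [0,0,0.166]
    - [0,0,0.166]
    - [0,0,0.166]
    - [0,0,0.166]
    - [0,0,0]
  grip: [40,40,40,40,40]

```text
time_s: 16.42
tcp_pos: [0.5032, 0.0152, 0.3073]
ee_rot: [[0.053, -0.999, 0.0], [-0.999, -0.053, 0.0], [-0.0, -0.0, -1.0]]
wrist_force: [0.1, 0.0, -0.2]
gripper_width: 0.436
gripper_force: 0.0
```

```bash
python3 -c "
from h import *
go([.5823,-.2977,.26],-177)"
```

```text
t 16.43 tcp [0.5032 0.0152 0.3073] yaw -176.97 tilt [0. 0.] F [ 0.1  0.  -0.2] M [ 0.11 -0.05 -0.  ] open 37.9 0.0 j [ 20.   7.  -8.  -0. -75. -17.]
need mm [316.6 -62.4  47.3]
rot z rad 0.0006
```

Emit:
step_arm:
  linear:
    - [20,-4,0]
    - [40,-8,0]
    - [45,-9,0]
    - [45,-9,0]
    - [45,-9,0]
    - [45,-9,0]
    - [45,-9,0]
    - [31.6,-5.4,0]
    - [0,0,25]
    - [0,0,0]
  delta_rot:
    - [0,0,0]
    - [0,0,0]
    - [0,0,0]
    - [0,0,0]
    - [0,0,0]
    - [0,0,0]
    - [0,0,0]
    - [0,0,0]
    - [0,0,0]
    - [0,0,0]
  grip: [40,40,40,40,40,40,40,40,40,40]

```text
time_s: 17.68
tcp_pos: [0.5806, -0.2979, 0.2796]
ee_rot: [[0.052, -0.999, -0.005], [-0.999, -0.052, 0.002], [-0.002, 0.005, -1.0]]
wrist_force: [0.3, -0.1, 0.1]
gripper_width: 0.459
gripper_force: 0.0
```

```bash
python3 -c "
from h import *
go([.5823,-.2977,.203],-177)
R=[]
for n in ('scene','top'):
    c=capture(n); x,y=proj(c,[.574,-.24,.21]).astype(int)
    R.append(cv2.resize(c['img'][y-50:y+50,x-50:x+50,::-1],(400,400),interpolation=2))
cv2.imwrite('pics/knob.png',np.hstack(R))
"
```

```text
t 17.68 tcp [ 0.5806 -0.2979  0.2796] yaw -177.01 tilt [-0.0052  0.002 ] F [ 0.3 -0.1  0.1] M [ 0.14 -0.08  0.05] open 39.9 0.0 j [-13.  23.  10.  -0. -78.  16.]
need mm [ 0.1 -2.1 76.6]
rot z rad -0.0001
```

View pics/knob.png

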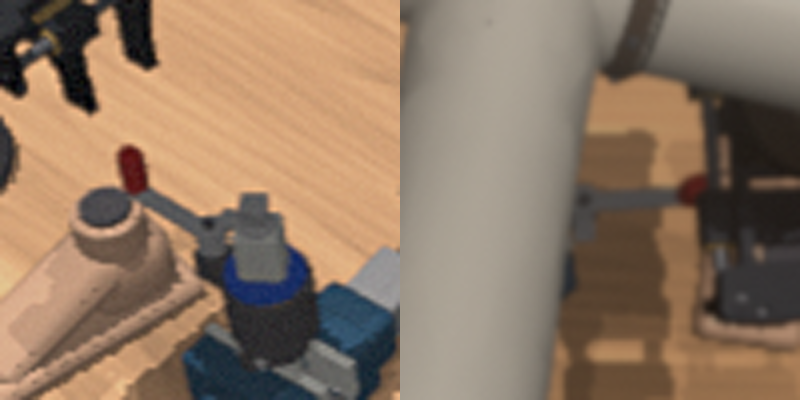

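Emit:
step_arm:
  linear:
    - [0,-1.5,20]
    - [0,0,25]
    - [0,0,0]
    - [0,0,6]
    - [0,0,6]
    - [0,0,6]
    - [0,0,6]
    - [0,0,6]
    - [0,0,0]
  delta_rot:
    - [0,0,0]
    - [0,0,0]
    - [0,0,0]
    - [0,0,0]
    - [0,0,0]
    - [0,0,0]
    - [0,0,0]
    - [0,0,0]
    - [0,0,0]
  grip: [40,40,40,40,40,40,40,40,40]

```text
time_s: 18.9
tcp_pos: [0.5829, -0.2977, 0.2064]
ee_rot: [[0.051, -0.999, -0.001], [-0.999, -0.051, 0.0], [-0.0, 0.001, -1.0]]
wrist_force: [1.1, 0.5, 0.0]
gripper_width: 0.464
gripper_force: 0.0
```

Emit:
step_arm:
  linear:
    - [0,0,0]
    - [0,0,0]
    - [0,0,0]
  delta_rot:
    - [0,0,0]
    - [0,0,0]
    - [0,0,0]
  grip: [25,25,25]

```text
time_s: 19.27
tcp_pos: [0.5833, -0.2978, 0.2075]
ee_rot: [[0.051, -0.999, 0.0], [-0.999, -0.051, -0.0], [0.0, -0.0, -1.0]]
wrist_force: [0.2, -0.6, 0.1]
gripper_width: 0.301
gripper_force: 0.0
```

```bash
python3 -c "
from h import *
go([.5823,-.2977,.203],-177)"
```

```text
t 19.27 tcp [ 0.5833 -0.2978  0.2075] yaw -177.08 tilt [ 0.0004 -0.0001] F [ 0.2 -0.6  0.1] M [ 0.1  -0.03 -0.02] open 26.2 0.0 j [-13.  26.   4.  -0. -68.  16.]
need mm [-0.2  1.   4.5]
rot z rad -0.0014
```

Emit:
step_arm:
  linear:
    - [0,0,2]
    - [-0.5,8.2,0]
    - [-0.5,8.2,0]
    - [-0.5,8.2,0]
    - [-0.5,8.2,0]
    - [0,0,0]
    - [0,0,0]
  delta_rot:
    - [0,0,0]
    - [0,0,0.1257]
    - [0,0,0.1257]
    - [0,0,0.1257]
    - [0,0,0.1257]
    - [0,0,0]
    - [0,0,0]
  grip: [25,25,25,25,25,25,25]

```text
time_s: 20.15
tcp_pos: [0.5513, -0.2914, 0.2053]
ee_rot: [[-0.435, -0.9, -0.0], [-0.9, 0.435, 0.0], [0.0, 0.0, -1.0]]
wrist_force: [-0.4, 0.2, -0.5]
gripper_width: 0.29
gripper_force: 0.0
```

```bash
cat >> h.py <<'E'
def arc(a):
    p=np.array([.579,-.232]); s=sense(); d=s['tcp_pos'][:2]-p
    print('r',np.linalg.norm(d),'angle from shut',((np.degrees(np.arctan2(d[1],d[0]))-186.5+180)%360-180))
    t=np.radians(186.5+a); go([*(p+.0645*np.array([np.cos(t),np.sin(t)])),s['tcp_pos'][2]],96.5+a)
E
python3 -c "
from h import *
arc(57.6)"
```

```text
r 0.06555645381068384 angle from shut 58.46601126778904
t 20.15 tcp [ 0.5513 -0.2914  0.2053] yaw 154.22 tilt [-0.0004  0.0001] F [-0.4  0.2 -0.5] M [ 0.05 -0.15  0.02] open 25.2 0.011343534279149026 j [-13.  23.  -1.  -0. -66. -13.]
need mm [-1.1  1.   0. ]
rot z rad 0.002
```

Emit:
step_arm:
  linear:
    - [-0.9,8.2,0]
    - [-0.7,8.2,0]
    - [-0.5,8.2,0]
    - [-0.5,8.2,0]
    - [-0.5,8.2,0]
    - [-0.5,8.2,0]
    - [0,0,0]
    - [0,0,0]
  delta_rot:
    - [0,0,0.1257]
    - [0,0,0.1257]
    - [0,0,0.1257]
    - [0,0,0.1257]
    - [0,0,0.1257]
    - [0,0,0.1257]
    - [0,0,0]
    - [0,0,0]
  grip: [25,25,25,25,25,25,25,25]

```text
time_s: 21.15
tcp_pos: [0.5192, -0.2553, 0.2052]
ee_rot: [[-0.933, -0.359, 0.0], [-0.359, 0.933, 0.0], [-0.0, 0.0, -1.0]]
wrist_force: [-0.3, 0.6, 0.1]
gripper_width: 0.293
gripper_force: 0.0
```

```bash
python3 -c "
from h import *
arc(0)"
```

```text
r 0.06413788785257424 angle from shut 14.778531100898363
t 21.15 tcp [ 0.5192 -0.2553  0.2052] yaw 111.03 tilt [0.0001 0.0005] F [-0.3  0.6  0.1] M [ 0.13 -0.11  0.04] open 25.5 0.0 j [-10.  18.  -8.  -0. -64. -59.]
need mm [-1.7 16.5  0. ]
rot z rad 0.2537
```

Emit:
step_arm:
  linear:
    - [-0.5,8,0]
    - [-0.5,8,0]
    - [0,1.5,0]
    - [0,1,0]
    - [0,1,0]
    - [0,0,0]
  delta_rot:
    - [0,0,0.125]
    - [0,0,0.125]
    - [0,0,0]
    - [0,0,0]
    - [0,0,0]
    - [0,0,0]
  grip: [25,25,25,25,25,25]

```text
time_s: 21.9
tcp_pos: [0.5145, -0.2366, 0.2052]
ee_rot: [[-0.993, -0.115, -0.001], [-0.115, 0.993, -0.0], [0.001, 0.0, -1.0]]
wrist_force: [-1.4, -2.9, -0.1]
gripper_width: 0.287
gripper_force: 1.3
```

```bash
python3 -c "
from h import *
arc(0)"
```

```text
r 0.06462985626472974 angle from shut -2.4610864889009463
t 21.9 tcp [ 0.5145 -0.2366  0.2052] yaw 96.6 tilt [-0.0006 -0.    ] F [-1.4 -2.9 -0.1] M [-0.79  0.26 -0.03] open 24.9 1.3164303079247475 j [ -8.  17.  -9.   0. -63. -75.]
need mm [-0.1 -2.8 -0. ]
rot z rad 0.0018
```

Emit:
step_arm:
  linear:
    - [0,1,0]
    - [0,1,0]
    - [0,0,0]
  delta_rot:
    - [0,0,0]
    - [0,0,0]
    - [0,0,0]
  grip: [25,25,25]

```text
time_s: 22.28
tcp_pos: [0.5145, -0.2353, 0.2052]
ee_rot: [[-0.993, -0.115, -0.0], [-0.115, 0.993, -0.002], [0.0, -0.002, -1.0]]
wrist_force: [-0.6, -6.6, -1.4]
gripper_width: 0.292
gripper_force: 3.2
```

```bash
python3 -c "
from h import *
arc(0)"
```

```text
r 0.0645799534883903 angle from shut -3.5767807010249726
t 22.27 tcp [ 0.5145 -0.2353  0.2052] yaw 96.59 tilt [-0.0002 -0.0015] F [-0.6 -6.6 -1.4] M [-1.81  0.2   0.01] open 25.4 3.163967505097389 j [ -8.  17. -10.   0. -63. -75.]
need mm [ 0.1 -4.   0. ]
rot z rad 0.0015
```

Emit:
step_arm:
  linear:
    - [0,-3,0]
    - [0,0,0]
    - [0,0,0]
    - [0,0,-15]
    - [0,0,-30]
    - [0,0,-40]
    - [-30,0,-30]
    - [0,0,0]
  delta_rot:
    - [0,0,0]
    - [0,0,0]
    - [0,0,0]
    - [0,0,0]
    - [0,0,0]
    - [0,0,0]
    - [0,0,0]
    - [0,0,0]
  grip: [34,34,34,34,34,34,34,34]

```text
time_s: 23.28
tcp_pos: [0.547, -0.234, 0.3238]
ee_rot: [[-0.993, -0.116, 0.007], [-0.116, 0.993, -0.002], [-0.007, -0.002, -1.0]]
wrist_force: [-0.8, -0.9, -0.8]
gripper_width: 0.392
gripper_force: 0.0
```

Emit:
step_arm:
  linear:
    - [-10,50,0]
    - [-10,50,0]
    - [-10,50,0]
    - [-10,50,0]
    - [0,0,0]
    - [0,0,0]
    - [0,0,0]
  delta_rot:
    - [0,0,0]
    - [0,0,0]
    - [0,0,0]
    - [0,0,0]
    - [0,0,0]
    - [0,0,0]
    - [0,0,0]
  grip: [34,34,34,34,34,34,34]

```text
time_s: 24.15
tcp_pos: [0.5612, -0.0317, 0.3201]
ee_rot: [[-0.994, -0.113, -0.0], [-0.113, 0.994, -0.0], [0.0, -0.0, -1.0]]
wrist_force: [0.4, 0.2, 0.1]
gripper_width: 0.387
gripper_force: 0.0
```

```bash
python3 -c "
from h import *
go([.5,0,.3])
R=[]
for n in ('scene','top'):
    c=capture(n); x,y=proj(c,[.565,-.21,.19]).astype(int)
    R.append(cv2.resize(c['img'][y-40:y+40,x-40:x+40,::-1],(400,400),interpolation=2))
    im=c['img'].astype(int); m=((im[:,:,0]>im[:,:,1]+70)&(im[:,:,0]>im[:,:,2]+70)).astype(np.uint8)
    nl,lab,st,ce=cv2.connectedComponentsWithStats(m); near=proj(c,[.515,-.239,.21])
    for k in range(1,nl):
        if st[k,4]>8 and np.hypot(*(ce[k]-near))<30: print(n,'red',ce[k],near)
cv2.imwrite('pics/end.png',np.hstack(R))
"
```

```text
t 24.15 tcp [ 0.5612 -0.0317  0.3201] yaw 96.5 tilt [-0.0005 -0.0001] F [0.4 0.2 0.1] M [ 0.04 -0.15 -0.04] open 33.6 0.0 j [ 13.  13.   1.  -0. -78. -97.]
need mm [57.2 38.4 20.2]
scene red [220.5862069  141.31034483] [221.35490673 144.69465718]
top red [378.87179487 219.12820513] [378.00124475 219.77445756]
```

View pics/end.png

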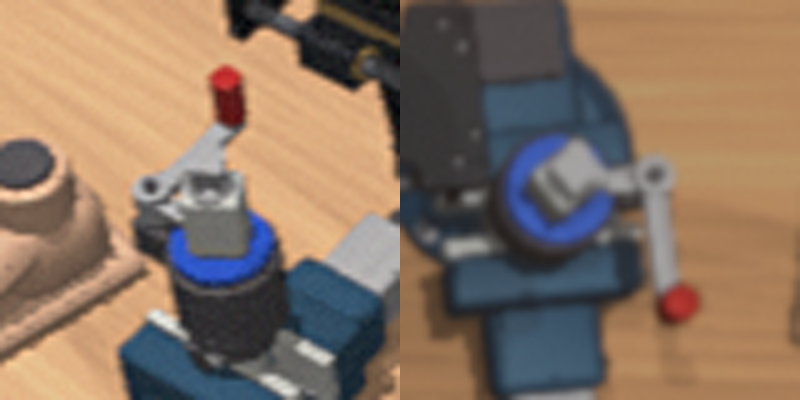

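```bash
python3 -c "
from station import finish_job
print(finish_job())"
```

```text
the job is handed in; nothing more can be done
None
```

The blue-flanged adapter is fully home in the coupling with its keys in the keyways, the latch is swung shut against its stop over the flange, and the arm is clear. I handed the job in at about 24 s, and no verdict came back.

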